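Hang the cleaned parts basket on the drain hook

TASK

The tall-handled parts basket has come out of the cleaner: pick it up by its black grip and hang it on the side-opening hook of the drain stand to drip. Bring its crossbar in sideways over the lip and under the beak, feeling your way gently because the hook's height is only roughly known, then lower the bar fully into the throat and let go only once the hook carries it. Leave the basket hanging still, and leave everything else on the bench where it is.

Things in the scene. Friction and masses are not known exactly. Their poses are not given: they have to be found in the camera images.
- basket: Watch-parts basket: perforated steel cup, 64 mm across, 35 mm high, 0.18 to 0.35 kg; two 6 mm upright wires at y = +33 and -33 mm carry a level crossbar along its y axis; from the bar's middle a black grip, 16 x 16 mm (faces across x and y), stands up to 191 mm above the underside. Origin: centre of the underside; z up. Same when turned half a turn about z. Starts standing on the bench.
- bar (a point): Middle of the basket's crossbar, on its axis, 115 mm above the underside. The bar is round, 6 mm thick, runs along this frame's y, and is free from 8 to 30 mm either side of the middle.
- grip (a point): Point on the axis of the basket's black grip to take it by, 60 mm above the crossbar's axis, 16 mm below the grip's top.
- stand: Fixed grey drain stand. Origin: on the bench, directly below the middle of the hook's throat; z up; x points from the open mouth into the hook, towards the post; y runs across the hook. Base plate 10 mm thick, x = -65 to +125 mm, y = -50 to +50 mm. Its aluminium hook is two equal upright plates, 5 mm thick, centred at y = +17 and -17 mm, 29 mm free between them; the bar lies across both.
- throat (a point): On the stand, at mid height of the hook's range (185 mm), NOT moving with it. Hook height is unmeasured: lip top 169 to 201 mm above the bench. In stand axes each plate has a throat from x = -5 to +5 mm, floor 10 mm below the lip top, and a rear wall at x = +5 mm from floor to beak. The hook is springy up and down, about 8 N per mm; rigid sideways. Press the basket on it with 15 N at most.
- ledge (a point): On the stand, over the ledge at stand x = -29 mm, 185 mm high, not moving with the hook. Level lip top from x = -36 to -5 mm; only its outer part, x = -36 to -20 mm, is open above: the ledge, to set the bar on. A beak covers the rest, x = -20 mm to the rear wall: underside 9 mm and top 25 mm above the lip top, so the 6 mm bar passes with 3 mm to spare.
- post (a point): Top of the stand's round post, at stand x = 100 mm, 207 mm high. The hook is clamped to it by a collar 28 mm across (slips only above 60 N); the hook is 41 mm tall over all, from 16 mm below to 25 mm above the lip top, and has an arm back to the collar from 16 to 4 mm below the lip top. The basket's cup must pass below the hook.
- plain_basket: Bystander: low round perforated steel basket with no handle, 66 mm across, 32 mm high. Origin: centre of the underside.
- drip_dish: Bystander: shallow white dish, 84 mm across, 14 mm high, standing on the stand's base plate under the hook. Origin: centre of the underside.
- oil_jar: Bystander: small glass jar with white cap, 44 mm across, 50 mm high. Origin: centre of the underside.
- watch_case: Bystander: watch case on a round black holder, 56 mm across, 19 mm high. Origin: centre of the underside.
- blower: Bystander: dark rubber dust blower, 54 mm across, 85 mm high, pointed top. Origin: centre of the underside.
- screwdriver: Bystander: screwdriver lying flat, 130 mm long along its x axis, about 25 mm high. Origin: at bench level, near its middle.
- movement_block: Bystander: wooden block 75 x 50 x 14 mm with a brass watch movement on it, 25 mm high in all. Origin: centre of the underside.

How it is judged:
By the outcome, as a careful person would: the job done as asked, in the order asked, and still so for the second after the job is handed in, with the robot touching nothing.
It also fails if it takes over 53 s, if anything falls off the work surface, if the arm or the gripper's body presses on something with over 40 N, if the wrist force passes 120 N, or if a joint passes its speed limit or range.

ROBOT

A 6-joint arm with a two-finger parallel gripper is mounted at the origin on the work surface. World frame = base frame: x ahead of the robot, y to its left, z up, the work surface at z = 0. Lengths are in mm, angles in rad, forces in N, time in s.
With the tool pointing down it reaches from about 350 to 875 mm from the base axis. Payload 4.2 kg.
Tool frame: the origin (TCP) lies between the finger pads; the fingertips stand 17 mm ahead of it and the grasp point (between the pads) lies 2 mm behind it; z points along the fingers, y is the line along which they close (so a half turn about z gives the same grasp; the last joint's range is limited). The gripper opens to 85 mm and grips with 20 to 120 N. Pads are 22 mm wide; open, the fingers measure 114 mm over their backs; the gripper's body (76 mm by 85 mm) begins 54 mm behind the grasp point. The pads swing forward as they close: fully open they stand 13 mm farther back than shut.
Start: joints at [-0.854, 0.385, 0.008, 0, -1.194, -0.259], TCP at [276.246, -560.613, 248.312] pointing down, gripper open.
Joint ranges: [-3.14, 3.14], [-1.21, 2.06], [-1.07, 1.41], [-3.16, 2.05], [-2.99, -0.16], [-3.1, 3.1]. Speed limits (rad/s): [2.79, 2.79, 3.14, 3.14, 3.14, 3.14].

INTERFACE

Orientations are given as a unit quaternion [x, y, z, w].
In Python, from bench import arm, optics, workorder gives the robot as it stands (arm), with the cameras (optics) and the job (workorder).
- The arm moves only by the shell command python3 jog.py 'ROWS' [OPENING]. ROWS is rows parted by semicolons, their numbers by spaces, 1 to 10 of them, each of 6 numbers: dx, dy, dz in mm, then a rotation vector rx, ry, rz in rad; each row is the pose to reach, as a shift and turn from the pose commanded when the command began, along the tool's axes at that moment; what a row does not reach only later rows make up. A row lasts 1/10 s, in which the tool goes at most 50 mm and 0.15 rad, less where a joint would pass 70% of its speed; a pose out of reach is approached as far as the arm can. OPENING is the finger opening in mm, set as the command begins (- or left out keeps the last). The fingers move at their own pace and stop on an object; the grip force is fixed at half the most. Time passes only in rows, so rows that do not move let the fingers close. It prints the time, the measured TCP pose, the force, the opening and the grip force at its end.
- arm.read_state(): the state, without advancing time (a new reading comes with each control period).
- optics.get_image(name): name is "scene" or "top" or "wrist"; returns the picture (480x640x3 uint8, blue, green, red); there is no depth.
- optics.get_calibration(name): a dict with "K" (3x3 intrinsics, pixels), "rvec" (rotation vector, rad) and "tvec" (3), from world to camera coordinates, as OpenCV has them. Camera axes: x right, y down, z forward; pixel columns grow to the right and rows downward; lengths in mm; the calibration is good to about 2 mm. A picture is of the moment at which its call begins: read the wrist's pose just before it. get_calibration takes no time and is no camera call; for the wrist camera it gives the pose at the moment of the call.
- workorder.job_done(): hands the job in; it is judged then, once.
The state is a dict: "clock": time; "joints": joint angles; "joint_vel": joint speeds; "joint_efforts": joint torques, N m; "position": TCP position; "ee_rot": TCP orientation; "contact_force": force on the tool from outside, world axes, zero at the start; "wrist_torque": the same for the moment, N m; "gripper_width": finger opening in mm; "grasp_force": force on a finger pad.
Only numpy, scipy, OpenCV 4.12 (cv2) and the standard library are available. Lean on these libraries where they do the work, as an engineer would, in place of code of your own. Each camera call takes 0.05 s, during which the arm holds its last target. There are 200 camera calls.

## Working session

There is one attempt and no reset: what is moved stays moved. The work goes in short steps, Python scripts to look and compute and a shell command to move; the robot and the scene stay as the last step left them, time stands still between calls to the robot, and variables do not carry over. Pictures are saved under pics/ and viewed, at most 13 in all, crops included, and the job is handed in when it is done.

```bash
ls; mkdir -p pics
python3 - <<'E'
from bench import arm, optics, workorder
import cv2
for n in("scene","top"):
    cv2.imwrite(f"pics/{n}0.png",optics.get_image(n))
    c=optics.get_calibration(n);print(n,c)
s=arm.read_state();print(s)
E
```

```text
bench.py
jog.py
pics
scene {'K': array([[616.85994512,   0.        , 324.46989897],
       [  0.        , 616.85994512, 245.07144111],
       [  0.        ,   0.        ,   1.        ]]), 'rvec': array([ 1.04917781,  2.58440243, -0.82126133]), 'tvec': array([ 435.21129462, -254.96759708, 1667.1319636 ])}
top {'K': array([[499.5828926 ,   0.        , 317.22160531],
       [  0.        , 499.5828926 , 241.76250547],
       [  0.        ,   0.        ,   1.        ]]), 'rvec': array([ 2.1665379 , -2.12521445,  0.09355818]), 'tvec': array([  14.31269383,  603.92991849, 1126.65187627])}
{'clock': 0.1, 'joints': array([-8.54387669e-01,  3.85479734e-01,  6.75682684e-03, -4.33828095e-04,
       -1.19402072e+00, -2.58610632e-01]), 'joint_vel': array([-0.00046624, -0.00077654,  0.00348424,  0.00274561,  0.00047889,
        0.0002653 ]), 'joint_efforts': array([-5.56799187e-04, -3.93319416e+01,  1.88929868e+01,  4.19797987e+00,
       -2.61272566e-03,  1.51038341e-05]), 'position': array([ 276.03509581, -560.18701165,  247.3288638 ]), 'ee_rot': array([-2.26827361e-01,  9.73934474e-01,  9.54664248e-04, -2.77950237e-04]), 'contact_force': array([0.30056194, 0.41749652, 0.39054671]), 'wrist_torque': array([-0.05047883, -0.00297636,  0.00415693]), 'grasp_force': 0.0, 'gripper_width': 84.99947261153442}
```

View pics/scene0.png

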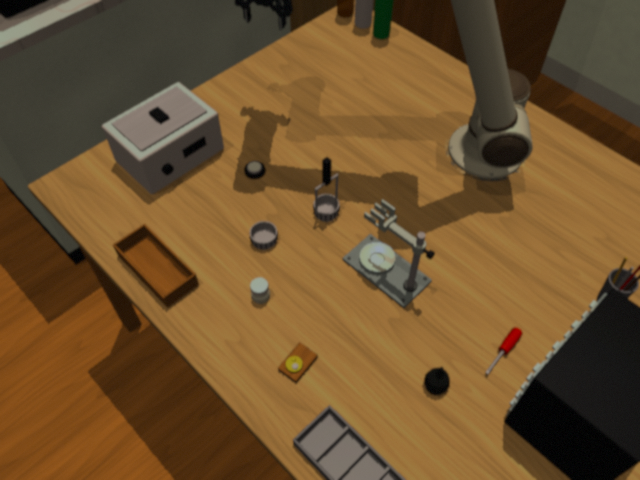

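View pics/top0.png

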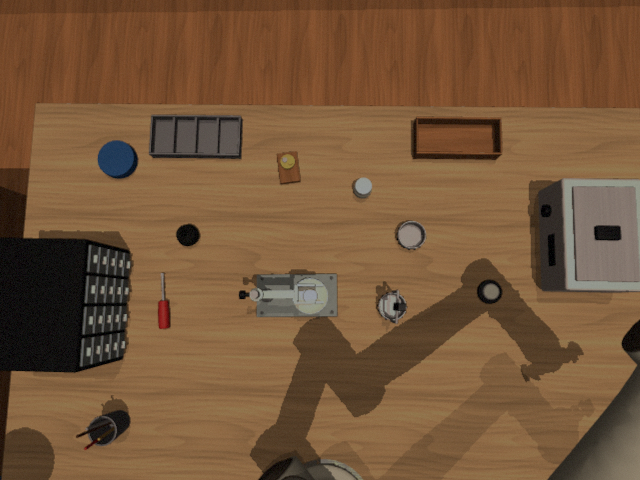

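The scene view shows the basket at about (327,190) and the stand with its hook tips at about (380,210) and post at (415,262). The top view shows the basket at (393,307), the stand plate spanning x 257–338 and y 274–317, and the post at (257,296). I'll enlarge both.

Run:
```python
import cv2,numpy as np
a=cv2.imread("pics/top0.png")[262:332,235:425];b=cv2.imread("pics/scene0.png")[150:310,300:445]
cv2.imwrite("pics/a.png",cv2.convertScaleAbs(cv2.resize(a,None,fx=4,fy=4,interpolation=cv2.INTER_CUBIC),alpha=1.6))
cv2.imwrite("pics/b.png",cv2.convertScaleAbs(cv2.resize(b,None,fx=3.7,fy=3.7,interpolation=cv2.INTER_CUBIC),alpha=1.6))
```

```text
(no output)
```

View pics/a.png

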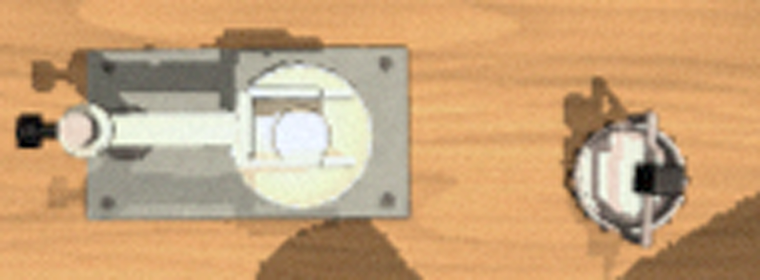

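View pics/b.png

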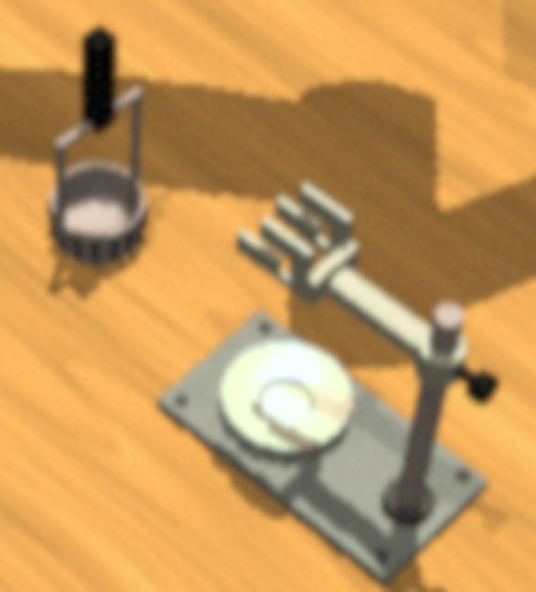

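The top crop shows the plate corners at (88,50), (408,48), (410,217), (88,218), the lip tips at (353,97) and (353,162), the bar ends at (650,115) and (648,242), and the grip top at (675,179). The scene crop shows the lip tips at about (243,240) and (284,203), the beak tips at about (268,223) and (307,187), the bar ends at (60,144) and (137,94), and the grip top at (99,33).

```bash
cat > h.py <<'E'
from bench import arm, optics, workorder
import numpy as np,cv2
from scipy.spatial.transform import Rotation as R
def ray(n,uv,c=None):
    c=c or optics.get_calibration(n);M=cv2.Rodrigues(np.array(c["rvec"]))[0];t=np.array(c["tvec"])
    d=M.T@np.linalg.solve(c["K"],[uv[0],uv[1],1.]);return -M.T@t,d/np.linalg.norm(d)
def plane(n,uv,z,c=None):
    o,d=ray(n,uv,c);return o+d*(z-o[2])/d[2]
def tri(*rays):
    A=sum(np.eye(3)-np.outer(d,d) for o,d in rays);b=sum((np.eye(3)-np.outer(d,d))@o for o,d in rays)
    p=np.linalg.solve(A,b);return p,[np.linalg.norm(np.cross(p-o,d)) for o,d in rays]
def proj(n,P,c=None):
    c=c or optics.get_calibration(n);return cv2.projectPoints(np.float64(P).reshape(-1,1,3),c["rvec"],c["tvec"],c["K"],None)[0].reshape(-1,2)
T=lambda x,y:(235+x/4,262+y/4)
S=lambda x,y:(300+x/3.7,150+y/3.7)
def st():
    s=arm.read_state();print(round(s["clock"],2),s["position"].round(1),R.from_quat(s["ee_rot"]).as_matrix().round(4).tolist(),s["contact_force"].round(1),round(s["gripper_width"],1),round(s["grasp_force"],1));return s
E
python3 - <<'E'
from h import *
np.set_printoptions(precision=1,suppress=True)
P=[plane("top",T(*p),10) for p in [(88,50),(408,48),(410,217),(88,218)]];print(np.array(P))
P2=[plane("scene",S(*p),10) for p in [(487,484),(263,313),(160,403),(387,580)]];print(np.array(P2))
print("bar z115",[plane("top",T(*p),115) for p in[(650,115),(648,242)]],[plane("scene",S(*p),115) for p in[(60,144),(137,94)]])
print("grip",tri(ray("top",T(675,179)),ray("scene",S(99,33))),plane("top",T(675,179),191),plane("scene",S(99,33),191))
for a in [(353,97),(353,162)]:
  for b in[(243,240),(284,203),(268,223),(307,187)]: print(a,b,*tri(ray("top",T(*a)),ray("scene",S(*b))))
E
```

```text
[[526.  167.9  10. ]
 [530.9 -21.5  10. ]
 [432.3 -24.3  10. ]
 [427.6 164.4  10. ]]
[[429.6 169.   10. ]
 [433.4 -17.8  10. ]
 [532.1 -14.6  10. ]
 [525.4 171.1  10. ]]
bar z115 [array([ 492. , -150.1,  115. ]), array([ 425.1, -149.2,  115. ])] [array([ 490.3, -148.9,  115. ]), array([ 425.9, -144.9,  115. ])]
grip (array([ 457.7, -151. ,  190.6]), [np.float64(2.116044930560807), np.float64(2.116044930560871)]) [ 459.  -152.6  191. ] [ 456.8 -149.   191. ]
(353, 97) (243, 240) [495.9   8.7 166.7] [np.float64(1.5029788030500388), np.float64(1.5029788030499607)]
(353, 97) (284, 203) [488.5  16.3 203.1] [np.float64(11.985457785486615), np.float64(11.985457785486593)]
(353, 97) (268, 223) [491.3  13.6 184.1] [np.float64(8.134217574486469), np.float64(8.134217574486575)]
(353, 97) (307, 187) [484.7  20.8 219.3] [np.float64(17.830868363502102), np.float64(17.83086836350215)]
(353, 162) (243, 240) [469.6   0.6 134.8] [np.float64(8.900793384159691), np.float64(8.900793384159874)]
(353, 162) (284, 203) [462.5   8.5 172.1] [np.float64(2.2703850738642535), np.float64(2.2703850738640763)]
(353, 162) (268, 223) [465.1   5.6 152.4] [np.float64(1.8893602360279547), np.float64(1.8893602360279687)]
(353, 162) (307, 187) [458.8  13.1 188.6] [np.float64(8.452068068991288), np.float64(8.452068068991267)]
```

```bash
T="-318 234 0 0 0 0.487"; python3 jog.py '-80 58 0 0 0 0.12;-160 117 0 0 0 0.25;-240 175 0 0 0 0.37;-318 234 0 0 0 0.487;-318 234 0 0 0 0.487;-318 234 0 0 0 0.487;-318 234 0 0 0 0.487;-318 234 0 0 0 0.487;-318 234 0 0 0 0.487;-318 234 0 0 0 0.487' 50
python3 - <<'E'
from h import *
st();c=optics.get_calibration("wrist");im=optics.get_image("wrist");cv2.imwrite("pics/w1.png",im)
import pickle;pickle.dump(c,open("w1.pkl","wb"))
M=cv2.Rodrigues(c["rvec"])[0];print("cam",(-M.T@c["tvec"]).round(1),M[2].round(2))
print(proj("wrist",[[458,-150,191],[458,-150,115],[481,8,170],[480,44,160]],c).round())
E
```

```text
clock: 1.1
position: [458.2, -209.1, 248.0]
ee_rot: [0.013, 1.0, 0.0, -0.0]
contact_force: [-0.8, -0.7, -0.7]
gripper_width: 50.2
grasp_force: 0.0
1.1 [ 458.2 -209.1  248. ] [[-0.9996, 0.0268, -0.0009], [0.0268, 0.9996, 0.0002], [0.0009, 0.0002, -1.0]] [-0.8 -0.7 -0.7] 50.2 0.0
cam [ 383.8 -207.4  374.6] [ 0.29 -0.01 -0.96]
[[437. 269.]
 [404. 227.]
 [709. 287.]
 [756. 277.]]
```

View pics/w1.png

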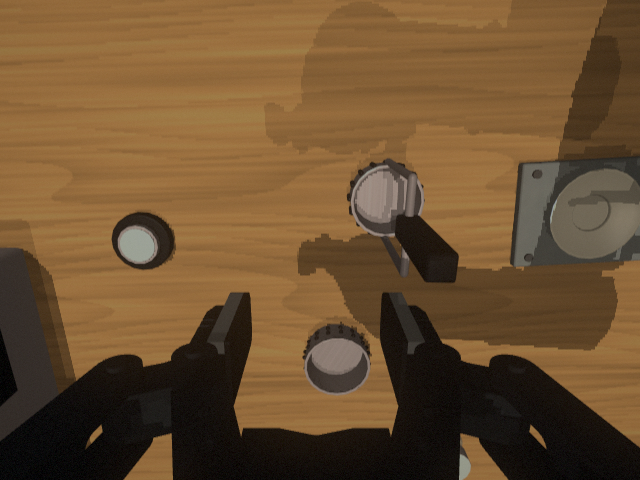

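The wrist view shows the grip top face centred near (441,267), the bar ends at (411,175) and (404,273), the near plate corners at (518,163) and (513,265), and the dish centre near (600,212).

Run:
```python
from h import *
import pickle;c=pickle.load(open("w1.pkl","rb"))
np.set_printoptions(precision=1,suppress=True)
for p,z in[((441,267),191),((411,175),115),((404,273),115),((518,163),10),((513,265),10)]:print(plane("wrist",p,z,c))
```

```text
[ 457.  -147.9  191. ]
[ 423.1 -146.8  115. ]
[ 491.1 -148.7  115. ]
[430.6 -26.5  10. ]
[528.8 -19.6  10. ]
```

```bash
python3 jog.py '1 30 0 0 0 0;2 60 0 0 0 0;2 60 0 0 0 0;2 60 15 0 0 0;2 60 35 0 0 0;2 60 55 0 0 0;2 60 70 0 0 0;2 60 75 0 0 0;2 60 75 0 0 0' ; python3 jog.py '0 0 0 0 0 0;0 0 0 0 0 0;0 0 0 0 0 0;0 0 0 0 0 0;0 0 0 0 0 0;0 0 0 0 0 0;0 0 0 0 0 0;0 0 0 0 0 0' 8
```

```text
clock: 2.05
position: [457.2, -151.3, 172.8]
ee_rot: [0.016, 1.0, -0.0, -0.001]
contact_force: [1.1, -0.0, -0.1]
gripper_width: 50.2
grasp_force: 0.0
clock: 2.85
position: [458.4, -150.1, 174.1]
ee_rot: [0.014, 1.0, -0.0, 0.001]
contact_force: [-0.5, 1.5, 6.8]
gripper_width: 15.4
grasp_force: 59.5
```

```bash
python3 jog.py '0 0 -5 0 0 0;0 0 -15 0 0 0;0 0 -35 0 0 0;0 0 -55 0 0 0;0 0 -70 0 0 0;0 0 -75 0 0 0;0 0 -75 0 0 0'; python3 jog.py '-3 20 0 0 0 0;-9 50 0 0 0 -0.02;-14 85 0 0 0 -0.04;-18 115 0 0 0 -0.056;-20 130 0 0 0 -0.056;-20 133 0 0 0 -0.056;-20 133 0 0 0 -0.056;-20 133 0 0 0 -0.056;-20 133 0 0 0 -0.056'
python3 - <<'E'
from h import *
st();c=optics.get_calibration("wrist");im=optics.get_image("wrist");cv2.imwrite("pics/w2.png",cv2.convertScaleAbs(im,alpha=1.6))
for n in("top","scene"):cv2.imwrite(f"pics/{n}2.png",optics.get_image(n))
import pickle;pickle.dump(c,open("w2.pkl","wb"))
print(proj("wrist",[[481,8,170],[480,44,160]],c).round());st();st()
E
```

```text
clock: 3.55
position: [457.8, -150.1, 248.7]
ee_rot: [0.015, 1.0, 0.0, 0.0]
contact_force: [0.4, 0.5, -1.4]
gripper_width: 15.0
grasp_force: 58.6
clock: 4.45
position: [481.4, -18.5, 248.0]
ee_rot: [-0.013, 1.0, -0.0, -0.0]
contact_force: [-0.6, -0.2, -1.1]
gripper_width: 15.1
grasp_force: 59.0
4.45 [481.4 -18.5 248. ] [[-0.9997, -0.0256, -0.0007], [-0.0256, 0.9997, -0.0002], [0.0007, -0.0002, -1.0]] [-0.6 -0.2 -1.1] 15.1 59.0
[[365. 258.]
 [427. 252.]]
4.6 [481.6 -18.4 248.3] [[-0.9997, -0.0257, -0.0001], [-0.0257, 0.9997, -0.0], [0.0001, -0.0, -1.0]] [-0.5 -0.6 -1.7] 15.0 59.0
4.6 [481.6 -18.4 248.3] [[-0.9997, -0.0257, -0.0001], [-0.0257, 0.9997, -0.0], [0.0001, -0.0, -1.0]] [-0.5 -0.6 -1.7] 15.0 59.0
```

View pics/w2.png

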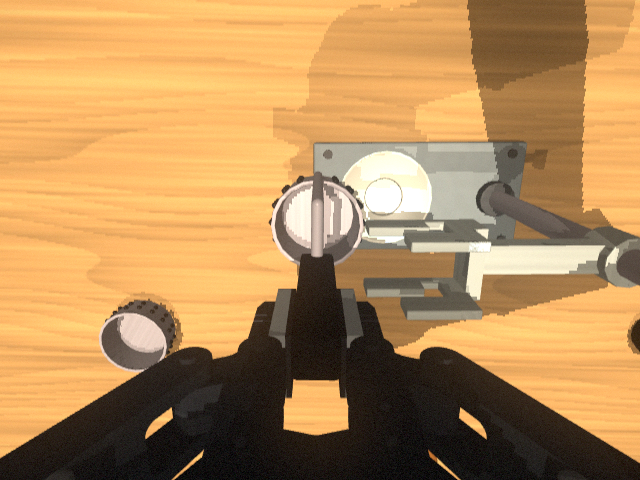

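The wrist view shows the bar at column 318 (rows 172–255), the lip tips near (366,227) and (365,286), the beak tips near (404,240) and (402,307), and the post behind them. I'll enlarge the hook.

Run:
```python
import cv2
a=cv2.imread("pics/w2.png")[205:325,350:500]
cv2.imwrite("pics/c.png",cv2.resize(a,None,fx=5,fy=5,interpolation=cv2.INTER_NEAREST))
```

```text
(no output)
```

View pics/c.png

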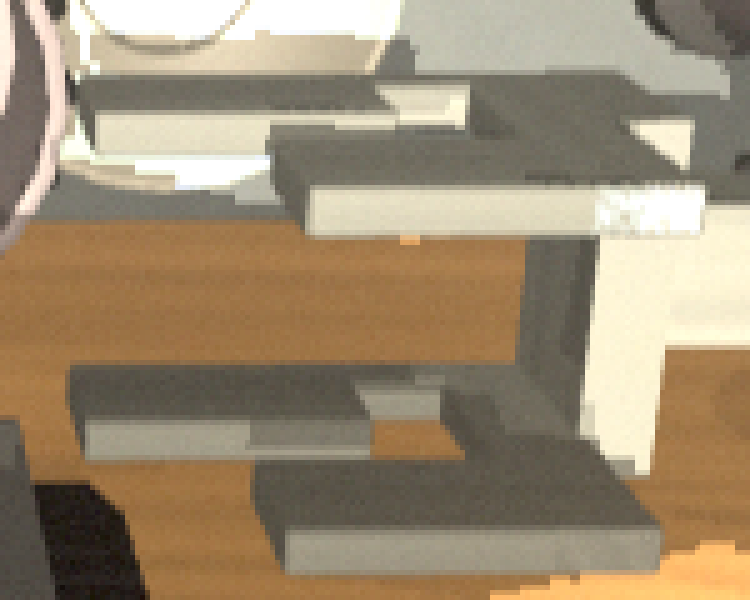

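The crop shows the lip top-face end centres at (97,131) and (85,439), and the beak top-face end centres at (308,211) and (286,551).

Run:
```python
from h import *
from scipy.optimize import brentq
import pickle;c=pickle.load(open("w2.pkl","rb"))
np.set_printoptions(precision=1,suppress=True)
C=lambda x,y:(350+x/5,205+y/5)
for a,b in[((97,131),(85,439)),((308,211),(286,551)),((97,110),(97,152)),((85,418),(85,460)),((97,110),(85,460))]:
    g=39 if (a[1],b[1])==(110,460) else 34 if b[0]!=a[0] else 5
    f=lambda z:np.linalg.norm(plane("wrist",C(*a),z,c)-plane("wrist",C(*b),z,c))-g
    z=brentq(f,50,300);print(z,plane("wrist",C(*a),z,c),plane("wrist",C(*b),z,c))
for z in(168,171,174):print(z,plane("wrist",C(97,131),z,c),plane("wrist",C(85,439),z,c),plane("wrist",C(308,211),z+25,c),plane("wrist",C(286,551),z+25,c))
for z in(189,):print("bar",plane("wrist",(318,190),z,c),plane("wrist",(318,245),z,c))
# lip tip by triangulation, with original top/scene views
w=ray("wrist",C(97,131),c);w2=ray("wrist",C(85,439),c)
print(tri(w2,ray("top",T(353,97))),tri(w,ray("top",T(353,162))),tri(w2,ray("scene",S(243,240))),tri(w,ray("scene",S(284,203))))
```

```text
179.5747225947474 [462.9   8.  179.6] [496.9   9.  179.6]
203.11576828669416 [463.2  24.  203.1] [497.1  25.2 203.1]
154.27365225959775 [467.7  11.6 154.3] [472.7  11.9 154.3]
174.10918325097163 [497.    9.7 174.1] [502.   10.  174.1]
177.7734392990776 [461.2   8.2 177.8] [500.2   9.4 177.8]
168 [466.3   9.7 168. ] [502.3  10.7 168. ] [466.5  26.7 193. ] [502.5  27.9 193. ]
171 [465.4   9.3 171. ] [500.9  10.3 171. ] [465.5  25.9 196. ] [500.9  27.1 196. ]
174 [464.5   8.9 174. ] [499.5   9.8 174. ] [464.5  25.1 199. ] [499.3  26.3 199. ]
bar [440.9 -18.6 189. ] [467.9 -17.9 189. ]
(array([496.2,   8. , 181.6]), [np.float64(0.7604172382109791), np.float64(0.760417238210945)]) (array([463.6,   7.4, 178.4]), [np.float64(0.8558551163281619), np.float64(0.8558551163281499)]) (array([499.3,  11.4, 172.5]), [np.float64(1.5665511587687693), np.float64(1.5665511587687961)]) (array([463.5,  10.1, 174.4]), [np.float64(1.6086196858491704), np.float64(1.6086196858491302)])
```

```bash
python3 jog.py '0 0 -4 0 0 0;0 0 -8 0 0 0;0 5 -8 0 0 0;0 14 -8 0 0 0;0 24 -8 0 0 0;0 31 -8 0 0 0;0 33.5 -8 0 0 0;0 33.5 -8 0 0 0;0 33.5 -8 0 0 0;0 33.5 -8 0 0 0'
python3 - <<'E'
from h import *
st();c=optics.get_calibration("wrist");im=optics.get_image("wrist");cv2.imwrite("pics/w3.png",cv2.resize(cv2.convertScaleAbs(im[150:350,240:440],alpha=1.6),None,fx=3,fy=3))
import pickle;pickle.dump(c,open("w3.pkl","wb"));st()
E
```

```text
clock: 5.6
position: [480.8, 15.6, 256.3]
ee_rot: [-0.013, 1.0, -0.0, -0.0]
contact_force: [0.0, -0.3, -2.4]
gripper_width: 15.0
grasp_force: 59.0
5.6 [480.8  15.6 256.3] [[-0.9996, -0.0266, -0.0002], [-0.0266, 0.9996, -0.0001], [0.0002, -0.0001, -1.0]] [ 0.  -0.3 -2.4] 15.0 59.0
5.65 [480.8  15.5 256.3] [[-0.9997, -0.0264, -0.0], [-0.0264, 0.9997, -0.0001], [0.0, -0.0001, -1.0]] [ 0.6 -0.7 -2.1] 15.3 59.0
```

View pics/w3.png

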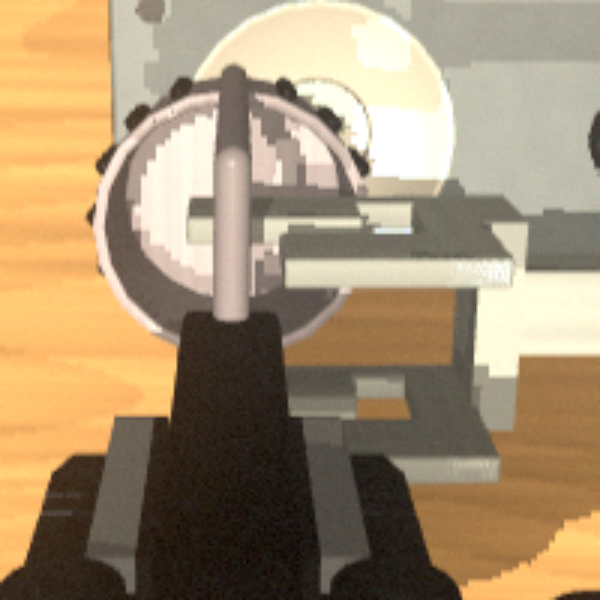

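The wrist view shows the bar over the ledge: bar columns 218–250, lip tip at 190 and beak tip at 285, so there's about 6 mm between bar and beak. I'll lower it by feel.

```bash
python3 jog.py '0 0 4 0 0 0;0 0 8 0 0 0;0 0 11 0 0 0;0 0 11 0 0 0;0 0 11 0 0 0' | grep -E 'pos|for'; python3 jog.py '0 0 0.5 0 0 0;0 0 1 0 0 0;0 0 1 0 0 0'| grep -E 'pos|for'
```

```text
position: [480.8, 15.7, 245.2]
contact_force: [0.0, 0.2, -2.6]
grasp_force: 58.9
position: [480.8, 15.7, 244.3]
contact_force: [-0.8, 0.1, -2.3]
grasp_force: 58.9
```

```bash
python3 jog.py '0 0 0.5 0 0 0;0 0 1 0 0 0;0 0 1 0 0 0'| grep -E 'pos|for'
```

```text
position: [480.8, 15.7, 243.2]
contact_force: [0.5, -0.2, -1.3]
grasp_force: 58.9
```

```bash
python3 jog.py '0 0 0.5 0 0 0;0 0 1 0 0 0;0 0 1 0 0 0'| grep -E 'pos|for'
```

```text
position: [480.8, 15.7, 242.2]
contact_force: [-0.1, 0.1, -1.5]
grasp_force: 58.9
```

```bash
python3 jog.py '0 0 0.5 0 0 0;0 0 1 0 0 0;0 0 1 0 0 0'| grep -E 'pos|ct_for'
```

```text
position: [480.8, 15.7, 241.2]
contact_force: [-0.1, 0.5, -1.7]
```

```bash
python3 jog.py '0 0 0.3 0 0 0;0 0 0.5 0 0 0;0 0 0.5 0 0 0'| grep -E 'pos|ct_for'
```

```text
position: [480.8, 15.7, 240.8]
contact_force: [0.9, 0.4, -2.7]
```

```bash
python3 jog.py '0 0 0.5 0 0 0;0 0 1 0 0 0;0 0 1 0 0 0'| grep -E 'pos|ct_for'
```

```text
position: [480.8, 15.7, 239.7]
contact_force: [-0.4, 0.5, -1.7]
```

```bash
python3 jog.py '0 0 0.5 0 0 0;0 0 1 0 0 0;0 0 1 0 0 0'| grep -E 'pos|ct_for'
```

```text
position: [480.9, 15.7, 239.0]
contact_force: [0.5, 0.5, -0.5]
```

```bash
python3 jog.py '0 0 0.3 0 0 0;0 0 0.6 0 0 0;0 0 0.6 0 0 0'| grep -E 'pos|ct_for'
```

```text
position: [481.0, 15.7, 238.5]
contact_force: [-1.0, -0.6, 1.3]
```

```bash
python3 jog.py '0 0 0.3 0 0 0;0 0 0.5 0 0 0;0 0 0.5 0 0 0'| grep -E 'pos|ct_for';python3 jog.py '0 0 0 0 0 0;0 0 0 0 0 0'| grep -E 'pos|ct_for'
```

```text
position: [481.0, 15.7, 237.9]
contact_force: [-0.1, -0.3, 0.7]
position: [480.9, 15.7, 237.9]
contact_force: [-0.4, -0.3, 1.0]
```

```bash
python3 jog.py '0 0 0.3 0 0 0;0 0 0.5 0 0 0;0 0 0.5 0 0 0'| grep -E 'pos|ct_for|wid';python3 - <<'E'
from h import *
im=optics.get_image("wrist");print(arm.read_state()["wrist_torque"].round(2));cv2.imwrite("pics/w4.png",cv2.resize(cv2.convertScaleAbs(im[150:350,240:440],alpha=1.6),None,fx=3,fy=3))
E
```

```text
position: [481.0, 15.8, 237.4]
contact_force: [-0.5, -0.0, 2.1]
gripper_width: 15.0
[ 0.04  0.07 -0.01]
```

View pics/w4.png

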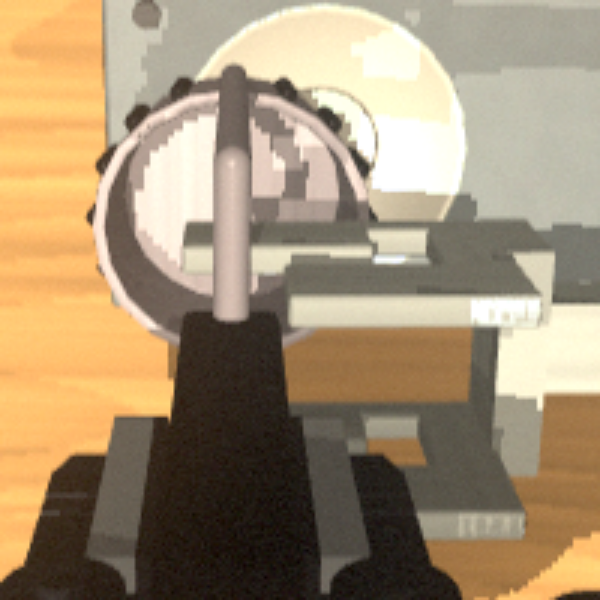

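The view shows the bar lying across the lip (columns 218–250), with the beak tip at 290. The force has turned upwards, so contact is starting. I'll press a little more to confirm.

```bash
python3 jog.py '0 0 0.3 0 0 0;0 0 0.5 0 0 0;0 0 0.5 0 0 0'| grep -E 'pos|ct_for|wid';python3 - <<'E'
from h import *
print(arm.read_state()["wrist_torque"].round(2))
E
```

```text
position: [481.0, 15.7, 236.9]
contact_force: [-0.9, 1.1, 4.1]
gripper_width: 14.9
[ 0.07  0.11 -0.01]
```

First contact was at a TCP height of about 239.2. I'll lift to about 240.6, mid-gap, and slide in sideways.

```bash
python3 jog.py '0 0 -1 0 0 0;0 0 -2.5 0 0 0;0 0 -3.7 0 0 0;0 0 -3.7 0 0 0'| grep -E 'pos|ct_for';python3 jog.py '0 2 0 0 0 0;0 4 0 0 0 0;0 6 0 0 0 0;0 8 0 0 0 0;0 9 0 0 0 0;0 9 0 0 0 0'| grep -E 'pos|ct_for'
```

```text
position: [480.2, 15.7, 239.7]
contact_force: [0.8, -0.2, -1.8]
position: [480.6, 24.9, 240.4]
contact_force: [0.4, -0.6, -2.1]
```

```bash
python3 jog.py '0 2 0 0 0 0;0 4 0 0 0 0;0 6 0 0 0 0;0 6 0 0 0 0'| grep -E 'pos|ct_for';python3 - <<'E'
from h import *
print(arm.read_state()["wrist_torque"].round(2))
E
```

```text
position: [480.4, 30.9, 240.4]
contact_force: [1.1, 0.2, -1.6]
[-0.02 -0.02 -0.01]
```

```bash
python3 jog.py '0 2 0 0 0 0;0 4 0 0 0 0;0 6 0 0 0 0;0 7 0 0 0 0;0 7 0 0 0 0'| grep -E 'pos|ct_for'; python3 jog.py '0 2 0 0 0 0;0 4 0 0 0 0;0 5 0 0 0 0;0 5 0 0 0 0'| grep -E 'pos|ct_for'
```

```text
position: [480.2, 37.9, 240.4]
contact_force: [-0.1, 0.9, -2.1]
position: [480.1, 42.9, 240.4]
contact_force: [0.5, -0.2, -2.1]
```

Now I'll feel for the rear wall.

```bash
python3 jog.py '0 0.5 0 0 0 0;0 1 0 0 0 0;0 1 0 0 0 0'| grep -E 'pos|ct_for'; python3 jog.py '0 0.5 0 0 0 0;0 1 0 0 0 0;0 1 0 0 0 0'| grep -E 'pos|ct_for'
```

```text
position: [480.1, 43.7, 240.4]
contact_force: [0.6, 0.4, -1.5]
position: [480.0, 44.7, 240.4]
contact_force: [-0.4, 0.5, -2.0]
```

```bash
python3 jog.py '0 0.5 0 0 0 0;0 1 0 0 0 0;0 1 0 0 0 0'| grep -E 'pos|ct_for'
```

```text
position: [480.0, 45.7, 240.4]
contact_force: [-0.2, 0.3, -2.2]
```

```bash
python3 jog.py '0 0.5 0 0 0 0;0 0.8 0 0 0 0;0 0.8 0 0 0 0'| grep -E 'pos|ct_for'
```

```text
position: [479.9, 46.1, 240.4]
contact_force: [-0.0, -2.4, -2.6]
```

```bash
python3 jog.py '0 0.5 0 0 0 0;0 0.8 0 0 0 0;0 0.8 0 0 0 0'| grep -E 'pos|ct_for'
```

```text
position: [479.8, 46.5, 240.4]
contact_force: [0.9, -5.5, -2.7]
```

The rear wall is at y≈46.0, so throat centre is y≈44.0. I'll back off and lower.

```bash
python3 jog.py '0 -1.5 0 0 0 0;0 -3.4 0 0 0 0;0 -3.4 0 0 0 0;0 -3.4 0 0 0 0'| grep -E 'pos|ct_for'; python3 jog.py '0 0 1 0 0 0;0 0 2 0 0 0;0 0 3 0 0 0;0 0 3 0 0 0'| grep -E 'pos|ct_for'
```

```text
position: [480.2, 44.3, 240.4]
contact_force: [0.4, 0.9, -1.2]
position: [479.9, 44.0, 237.2]
contact_force: [-0.5, -0.8, -2.7]
```

```bash
python3 jog.py '0 0 1 0 0 0;0 0 2 0 0 0;0 0 3 0 0 0;0 0 3 0 0 0'| grep -E 'pos|ct_for'; python3 jog.py '0 0 1 0 0 0;0 0 2 0 0 0;0 0 2 0 0 0'| grep -E 'pos|ct_for'; python3 jog.py '0 0 1 0 0 0;0 0 1.5 0 0 0;0 0 1.5 0 0 0'| grep -E 'pos|ct_for'
```

```text
position: [480.0, 43.9, 234.2]
contact_force: [-0.1, 0.6, -2.3]
position: [480.0, 43.9, 232.2]
contact_force: [0.3, -0.1, -1.8]
position: [480.0, 43.9, 230.8]
contact_force: [-0.6, 0.5, -2.3]
```

```bash
python3 jog.py '0 0 0.5 0 0 0;0 0 1 0 0 0;0 0 1 0 0 0'| grep -E 'pos|ct_for'
```

```text
position: [480.0, 43.9, 229.8]
contact_force: [0.3, 0.8, -1.5]
```

```bash
python3 jog.py '0 0 0.5 0 0 0;0 0 0.8 0 0 0;0 0 0.8 0 0 0'| grep -E 'pos|ct_for'
```

```text
position: [480.1, 43.9, 229.2]
contact_force: [0.1, 0.5, -0.8]
```

```bash
python3 jog.py '0 0 0.5 0 0 0;0 0 0.8 0 0 0;0 0 0.8 0 0 0'| grep -E 'pos|ct_for'
```

```text
position: [480.2, 44.0, 228.6]
contact_force: [-0.3, -0.5, 0.4]
```

```bash
python3 jog.py '0 0 0.5 0 0 0;0 0 0.8 0 0 0;0 0 0.8 0 0 0;0 0 0.8 0 0 0'| grep -E 'pos|ct_for|clock'
python3 - <<'E'
from h import *
print(arm.read_state()["wrist_torque"].round(2))
E
```

```text
clock: 16.6
position: [480.3, 44.0, 227.9]
contact_force: [-1.0, 0.6, 2.9]
[0.11 0.24 0.01]
```

```bash
python3 jog.py '0 0 -0.3 0 0 0;0 0 -0.6 0 0 0;0 0 -0.6 0 0 0'| grep -E 'pos|ct_for'; python3 jog.py '0 0 0 0 0 0;0 0 0 0 0 0;0 0 0 0 0 0;0 0 0 0 0 0;0 0 0 0 0 0;0 0 0 0 0 0;0 0 0 0 0 0' 36
python3 - <<'E'
from h import *
im=optics.get_image("wrist");sc=optics.get_image("scene")[150:310,300:460]
a=cv2.resize(cv2.convertScaleAbs(im[150:350,240:440],alpha=1.6),(400,400));b=cv2.resize(cv2.convertScaleAbs(sc,alpha=1.6),(400,400),interpolation=cv2.INTER_CUBIC)
cv2.imwrite("pics/w5.png",np.hstack([a,b]))
E
```

```text
position: [480.2, 44.0, 228.1]
contact_force: [-0.6, -0.6, 1.7]
clock: 17.6
position: [480.0, 43.9, 228.1]
ee_rot: [-0.013, 1.0, -0.0, -0.0]
contact_force: [-0.2, -0.4, -0.1]
gripper_width: 36.2
grasp_force: 0.0
```

View pics/w5.png

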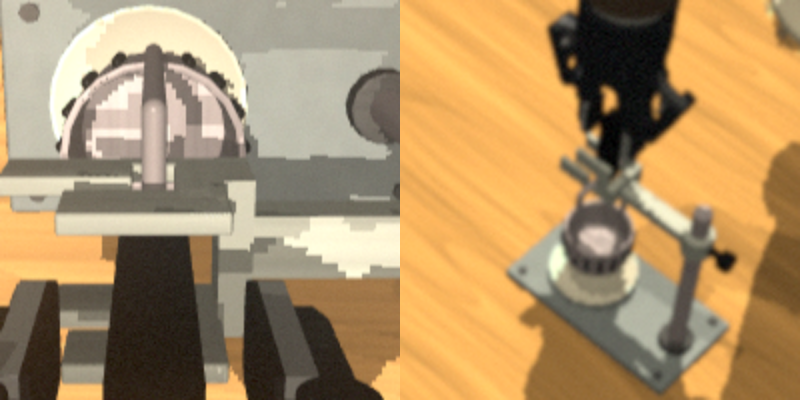

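The bar lies in the throat under the beaks, the basket hangs upright, and both pads clear the grip (left view: grip columns 107–200, pads at 45 and 250). I'll retract straight up.

```bash
python3 jog.py '0 0 -3 0 0 0;0 0 -10 0 0 0;0 0 -20 0 0 0;0 0 -35 0 0 0;0 0 -55 0 0 0;0 0 -75 0 0 0;0 0 -90 0 0 0;0 0 -90 0 0 0;0 0 -90 0 0 0;0 0 -90 0 0 0' | grep -E 'clo|pos|ct_for'; python3 jog.py '0 0 0 0 0 0;0 0 0 0 0 0;0 0 0 0 0 0;0 0 0 0 0 0;0 0 0 0 0 0;0 0 0 0 0 0;0 0 0 0 0 0;0 0 0 0 0 0;0 0 0 0 0 0;0 0 0 0 0 0' >/dev/null;python3 - <<'E'
from h import *
import time
a=optics.get_image("wrist").astype(int)
for n in range(6):b=optics.get_image("wrist").astype(int)
print("motion px:",(np.abs(a-b).max(2)>40).sum())
im=b.astype(np.uint8);cv2.imwrite("pics/w6.png",np.hstack([cv2.resize(cv2.convertScaleAbs(im[100:400,200:500],alpha=1.6),(400,400)),cv2.resize(cv2.convertScaleAbs(optics.get_image("scene")[150:310,300:460],alpha=1.6),(400,400))]))
E
```

```text
clock: 18.7
position: [479.5, 43.8, 317.3]
contact_force: [-0.4, 0.4, 0.4]
motion px: 8
```

View pics/w6.png

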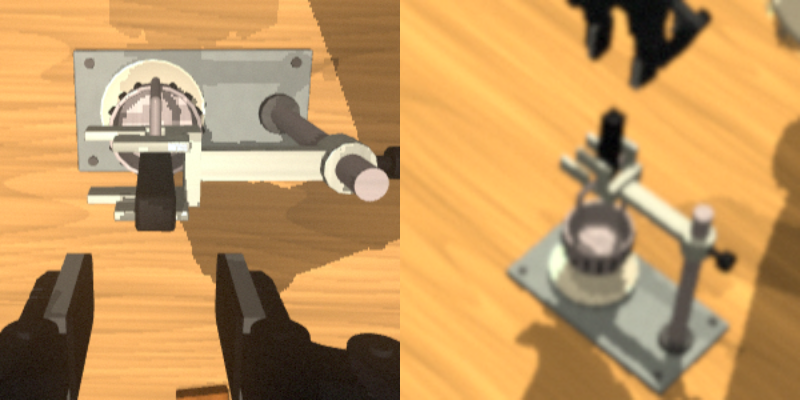

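The basket hangs upright with its bar in the throat at (155,130), barely any pixels change between pictures, and the gripper is clear.

```bash
python3 -c "
from bench import arm, optics, workorder
print(workorder.job_done())"
```

```text
the job is handed in; nothing more can be done
None
```

The basket is hanging still on the hook with its crossbar in the throat and the gripper well clear; I touched nothing else on the bench, and the job was handed in at about 20 s (53 s allowed).

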